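# Close a plate of filled capsules in the bench closer

## Robot

A 6-joint arm with a two-finger parallel gripper is mounted at the origin on a cart in front of the work surface, level with it; the furniture and walls round the work are solid. World frame = base frame: x ahead of the robot, y to its left, z up, the work surface at z = 0. Lengths are in m, angles in rad, forces in N, time in s.
With the tool pointing down it reaches from about 0.35 to 0.975 m from the base axis. Payload 4.9 kg.
Tool frame: the origin (TCP) lies at the very end of the fingers, on their centre line; the grasp point (between the pads) lies 19 mm behind it; z points along the fingers, y is the direction in which the jaws open and shut (so a half turn about z gives the same grasp; the last joint's range is limited). The gripper opens to 85 mm and grips with 20 to 120 N. Pads are 22 mm wide; open, the fingers measure 114 mm over their backs; the gripper's body (76 mm by 85 mm) begins 54 mm behind the grasp point. The pads swing forward as they close: fully open they stand 13 mm farther back than shut.
Start: joints at [1.072, 0.053, 1.613, -0, 1.476, -0.119], TCP at [0.232, 0.58, 0.231] pointing down, gripper open.
Joint ranges: [-3.01, 3.01], [-1.01, 2.22], [0.06, 2.58], [-1.02, 4.17], [0.09, 2.62], [-3.14, 3.14]. Speed limits (rad/s): [2.57, 2.57, 3.14, 3.14, 3.14, 3.14].

## Interface

Orientations are given as a rotation vector (axis times angle).
In Python, from station import sensors, optics, ticket gives the robot as it stands.
- The arm moves only by the tool move_arm, never from a script. Its argument "plan" is text: rows parted by semicolons, each of 5 numbers parted by spaces: the shift along the tool's x, y, z in m, then the turn about the tool's z in rad, then the closure in counts, from 0 (fully open) to 255 (shut). In form: dx dy dz turn grip; .... A call has 1 to 12 rows; each row is the pose to reach, as a shift and turn from the pose measured when the call began, along the tool's axes at that moment; what a row does not reach only later rows make up. A row lasts 1/8 s, in which the tool goes at most 62.5 mm and 10.7 degrees, less where a joint would pass 70% of its speed; a pose out of reach is approached as far as the arm can. A call with a gripper value outside its range is refused whole. The fingers move at their own pace and stop on an object; "force" is the grip in N (left out, the last holds). Time passes only in rows, so rows that repeat a pose let the fingers close. It gives the time, the measured TCP pose, the force and the opening at its end, in the units of the state.
- sensors.get_obs(): the state, without advancing time (a new reading comes with each control period).
- optics.get_image(name): name is "scene" or "side" or "wrist"; returns (picture, depth): 384x512x3 uint8, blue, green, red; 384x512 float32, m along the optical axis (not along the pixel's ray), 0 where there is no reading.
- optics.camera_model(name): a dict with "K" (3x3 intrinsics, pixels), "extrinsics" (4x4, takes a point from camera to world coordinates); the wrist camera has in their place "mount" (4x4, takes a point from camera to tool coordinates, whose origin is the TCP and whose axes are the flange's). Camera axes: x right, y down, z forward; pixel columns grow to the right and rows downward; lengths in m; the calibration is good to about 2 mm. A picture is of the moment at which its call begins: read the wrist's pose just before it. camera_model takes no time and is no camera call.
- ticket.finish_job(): hands the job in, once; it reports no verdict.
The state is a dict: "t": time; "q": joint angles; "dq": joint speeds; "effort": joint torques, N m; "tool_pos": TCP position; "tool_rot": TCP orientation; "contact_force": force on the tool from outside, world axes, zero at the start; "wrist_torque": the same for the moment, N m; "opening": finger opening in m.
Only numpy, scipy, OpenCV 4.12 (cv2) and the standard library are available. Lean on these libraries where they do the work, as an engineer would, in place of code of your own. Each camera call takes 0.05 s, during which the arm holds its last target. There are 200 camera calls.

## Task

Close the capsules in the bench closer with the fingertips or the outside of the fingers only: gently push the white capsule plate by its upright front lip until it is fully home against the end stop, and only then fold the sprung steel lid over it and press it down until the catch snaps and holds it shut. Grip and lift nothing, and leave the vials and the jar beside it alone.

Things in the scene. Friction and masses are not known exactly. Their poses are not given: they have to be found in the camera images.
- closer: Bench capsule closer, fixed: grey base, x -95 to 105, y -93 to 105 mm, deck 14 mm above the table; two white guides lead the capsule plate along +x to an end stop. Origin on the table surface near the middle of the base; x from the loading side (toward the robot) to the end stop, y from the lid's hinge to the catch, z up.
- carrier_lip (a point): Centre of the front face of the upright lip of the loose white capsule plate (about 0.3 to 0.6 kg), 33 mm above the table; axes as the closer's. Lip 52 mm wide, 5 thick, 18 to 48 mm above the table, 30 mm in front of the block (114 x 108 x 20 mm, capsules 10 mm higher). Home against the end stop it is at x = -57, y = 0 mm in the closer's frame; it starts 35 to 65 mm short of that.
- lid_hinge (a point): Point on the lid's hinge line, half-way along the lid, at x 41, y -80, z 50 mm in the closer's frame. The hinge line runs along the closer's x axis.
- lid_pad (a point): Top of the round yellow pad (28 mm across) on the lid's outer face, 125 mm from the hinge line: press here. Steel lid 6 mm thick, 111 mm along the hinge, reaching 152 mm out from it; outer face 3 mm, pad top 6 mm outside the plane through the hinge. z points out of the outer face. Shut, it is at x 41, y 45, z 56 mm in the closer's frame.
- lid (a joint): Lid angle in rad: 0 shut and level, 1.57 upright, 1.95 leaning fully back from the capsules; starts at 1.35 to 1.85. A spring reopens it unless caught: 1 to 4 N at the pad folds it over; about 4 to 8 N down on the pad, near 0.1 rad, snaps it under the catch. Its front skirt strikes the capsules if the plate is not home.
- catch_roller (a point): Sprung steel roller, 14 mm across, in the aluminium catch housing (38 mm along x, top 69 mm above the table, 3 to 23 mm beyond the roller in +y). The lid's edge pushes it aside and snaps under it; no need to touch it. In the closer's frame: x 41, y 82, z 57 mm.
- white_vial: Bystander: loose glass sample vial with a white cap, 25 mm across, 60 mm high, standing on the table on the catch side of the closer. Origin: centre of its underside, z up. Must not be disturbed.
- black_vial: Bystander: loose glass sample vial with a black cap, 25 mm across, 60 mm high, standing on the table on the catch side of the closer. Origin: centre of its underside, z up. Must not be disturbed.
- capsule_jar: Bystander: loose white-capped jar, 60 mm across, 90 mm high, standing on the table beyond the closer's end stop. Origin: centre of its underside, z up. Must not be disturbed.

How it is judged:
By the outcome, as a careful person would: the job done as asked, in the order asked, and still so for the second after the job is handed in, with the robot touching nothing.
It also fails if it takes over 53 s, if anything falls off the work surface, if the arm or the gripper's body presses on something with over 40 N, if the wrist force passes 120 N, or if a joint passes its speed limit or range.

## Working session

There is one attempt and no reset: what is moved stays moved. The work goes in short steps, Python scripts to look and compute and a tool call to move; the robot and the scene stay as the last step left them, time stands still between calls to the robot, and variables do not carry over. Pictures are saved under pics/ and viewed, about 8 in all and at most 12, crops included, and the job is handed in when it is done.

Besides the shell and the picture viewer there is one more tool, called after "Request:" in YAML: its name, and indented under it one key for each argument. move_arm: Moves the arm, as the interface text tells. Its arguments: {"type":"object","properties":{"plan":{"type":"string"},"force":{"type":"number"}},"required":["plan"]}

```bash
mkdir -p pics; cat > h.py <<'E'
import numpy as np, cv2
from station import sensors, optics, ticket
from scipy.spatial.transform import Rotation as R
def world(name):
    o=sensors.get_obs(); im,d=optics.get_image(name); m=optics.camera_model(name); K=np.array(m["K"])
    if "extrinsics" in m: T=np.array(m["extrinsics"])
    else:
        B=np.eye(4); B[:3,:3]=R.from_rotvec(o["tool_rot"]).as_matrix(); B[:3,3]=o["tool_pos"]; T=B@np.array(m["mount"])
    v,u=np.mgrid[:384,:512]
    P=np.stack([(u-K[0,2])/K[0,0]*d,(v-K[1,2])/K[1,1]*d,d],-1)
    W=P@T[:3,:3].T+T[:3,3]; W[d==0]=np.nan
    return im,W,T,K
E
python3 - <<'E'
from h import *
np.set_printoptions(precision=3,suppress=True)
o=sensors.get_obs(); print(o["t"],o["tool_pos"],o["tool_rot"],R.from_rotvec(o["tool_rot"]).as_matrix())
ims=[]
for n in("scene","side"):
    im,W,T,K=world(n); np.savez(f"{n}.npz",im=im,W=W); print(n,T,K[0]); cv2.imwrite(f"pics/{n}0.png",cv2.resize(im,(800,600),interpolation=cv2.INTER_CUBIC))
E
```

```text
0.0 [0.231 0.58  0.23 ] [-0.593 -3.085  0.003] [[-0.929  0.371 -0.001]
 [ 0.371  0.929 -0.002]
 [ 0.    -0.002 -1.   ]]
scene [[ 0.584 -0.448  0.676 -0.052]
 [-0.811 -0.341  0.475 -0.083]
 [ 0.017 -0.826 -0.563  0.563]
 [ 0.     0.     0.     1.   ]] [431.895   0.    246.557]
side [[ 0.564  0.671 -0.482  0.927]
 [ 0.826 -0.466  0.318  0.087]
 [-0.012 -0.577 -0.817  0.756]
 [ 0.     0.     0.     1.   ]] [370.968   0.    257.979]
```

View pics/scene0.png

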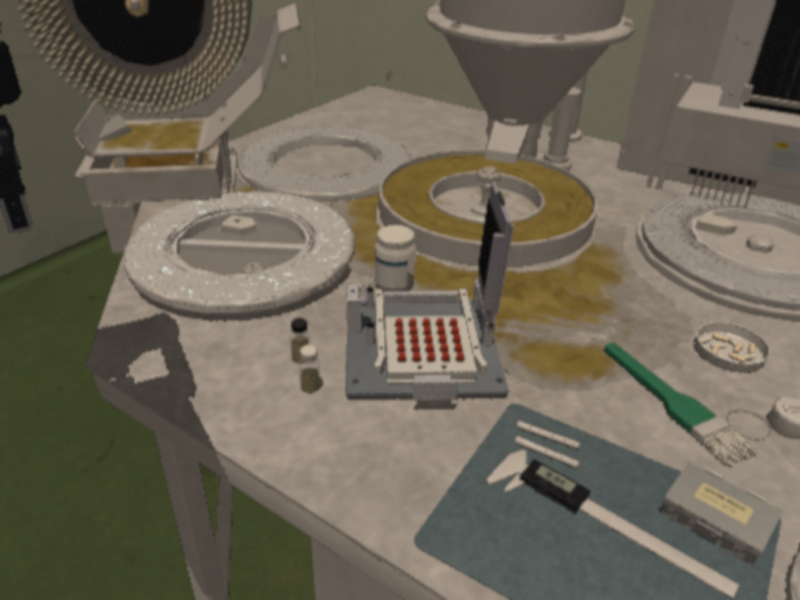

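View pics/side0.png

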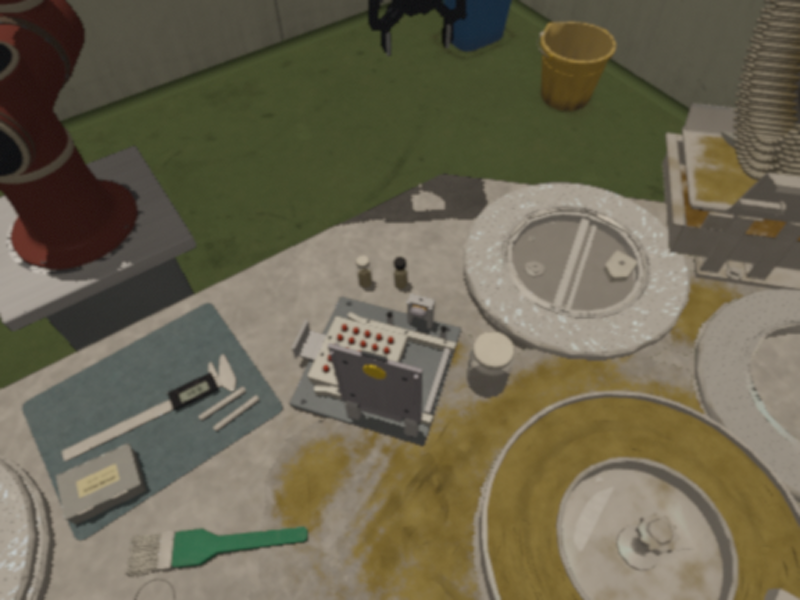

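The scene view shows the closer with the lip at about (434,388), the catch on the left at (360,320) and the lid upright at (495,250). The vials are at (300,345) and (309,370), and the jar is at (395,255). In the side view the pad is at (374,372). Next I'll fit the poses.

```bash
python3 - <<'E'
from h import *
np.set_printoptions(precision=4,suppress=True)
D={n:np.load(n+".npz") for n in("scene","side")}
s=1.5625
def at(n,u,v,r=1):
    u=int(u/s);v=int(v/s); return np.nanmedian(D[n]["W"][v-r:v+r+1,u-r:u+r+1].reshape(-1,3),0)
for n,pts in {"scene":dict(lip=(434,386),fl=(350,391),fr=(502,388),wv=(309,352),bv=(299,325),jar=(396,235),catch=(356,292)),
 "side":dict(c1=(296,403),c2=(348,303),c3=(459,326),c4=(426,436),pad=(374,372),lip=(303,340),wv=(363,262),bv=(400,263),jar=(492,342),catch=(420,300))}.items():
    for k,p in pts.items(): print(n,k,at(n,*p))
# base deck points
allp=[]
c0=np.mean([at("side",*p) for p in((296,403),(348,303),(459,326),(426,436))],0); print("c0",c0)
for n in D:
    W=D[n]["W"].reshape(-1,3); m=(abs(W[:,2]-.014)<.004)&(np.hypot(*(W[:,:2]-c0[:2]).T)<.16); allp.append(W[m]); print(n,m.sum())
    r=cv2.minAreaRect((W[m][:,:2]*1000).astype(np.float32)); print(r, cv2.boxPoints(r))
# pad
im=D["side"]["im"]; W=D["side"]["W"]; hsv=cv2.cvtColor(im,cv2.COLOR_BGR2HSV)
m=(hsv[...,0]>18)&(hsv[...,0]<35)&(hsv[...,1]>150)&(W[...,2]>.08)&(np.hypot(W[...,0]-c0[0],W[...,1]-c0[1])<.2)
p=W[m]; print("pad",m.sum(),np.median(p,0))
v,u=np.where(m); print(u.mean()*s,v.mean()*s)
# lid plane
q=[at("side",*x) for x in((345,362),(415,375),(412,405),(355,395))]; print(np.array(q))
E
```

```text
scene lip [0.4628 0.2086 0.041 ]
scene fl [0.4222 0.2983 0.0142]
scene fr [0.5356 0.155  0.0145]
scene wv [0.4057 0.3485 0.0605]
scene bv [0.4385 0.3927 0.0604]
scene jar [0.6592 0.4004 0.0909]
scene catch [0.5312 0.376  0.0696]
side c1 [0.542  0.1569 0.0131]
side c2 [0.4367 0.3048 0.0151]
side c3 [ 0.5625  0.429  -0.001 ]
side c4 [0.6858 0.2769 0.013 ]
side pad [0.6441 0.232  0.1781]
side lip [0.4685 0.2101 0.0336]
side wv [0.4133 0.352  0.0596]
side bv [0.4484 0.3985 0.059 ]
side jar [0.651  0.4089 0.0891]
side catch [0.5311 0.3771 0.0699]
c0 [0.5567 0.2919 0.0101]
scene 2423
((554.7860107421875, 323.5238037109375), (251.49928283691406, 258.24688720703125), 38.6295280456543) [[375.941  345.8916]
 [537.16   144.1494]
 [733.631  301.156 ]
 [572.412  502.8982]]
side 2615
((566.463623046875, 319.6964111328125), (272.7606201171875, 266.1217956542969), 31.473783493041992) [[380.6755 361.976 ]
 [519.6199 135.0063]
 [752.2517 277.4168]
 [613.3073 504.3866]]
pad 89 [0.6441 0.232  0.1798]
373.64817415730334 370.6636235955056
[[0.6134 0.2109 0.1787]
 [0.6811 0.2617 0.1949]
 [0.6751 0.2619 0.108 ]
 [0.615  0.2169 0.0897]]
```

Request:
move_arm:
  plan: "-0.03 -0.026 0 0.1 255; -0.075 -0.064 0 0.25 255; -0.12 -0.103 0 0.4 255; -0.165 -0.142 0 0.524 255; -0.21 -0.18 0 0.524 255; -0.255 -0.219 0 0.524 255; -0.3 -0.257 0 0.524 255; -0.338 -0.29 0 0.524 255; -0.338 -0.29 0 0.524 255; -0.338 -0.29 0 0.524 255"

```text
t: 1.35
tool_pos: [0.4375, 0.1855, 0.2303]
tool_rot: [-1.372, -2.825, 0.003]
contact_force: [0.1, 0.4, 0.5]
opening: 0.0
```

```bash
cat >> h.py <<'E'
O=np.array([.5575,.2765]); YAW=np.radians(38.2)
def clo(W):
    c,s=np.cos(YAW),np.sin(YAW); d=np.asarray(W,float).copy(); x=d[...,0]-O[0]; y=d[...,1]-O[1]
    d[...,0]=c*x+s*y; d[...,1]=-s*x+c*y; return d*1000
def tcp():
    o=sensors.get_obs(); M=R.from_rotvec(o["tool_rot"]).as_matrix(); F=o["contact_force"]; c,s=np.cos(YAW),np.sin(YAW)
    print("t %.2f tcp(closer) %s xaxis %.1f open %.3f F(closer) %s"%(o["t"],clo(o["tool_pos"]).round(1),np.degrees(np.arctan2(M[1,0],M[0,0])),o["opening"],np.round([c*F[0]+s*F[1],-s*F[0]+c*F[1],F[2]],1)))
E
python3 - <<'E'
from h import *
tcp(); im,W,T,K=world("wrist"); np.savez("wrist.npz",im=im,W=W); cv2.imwrite("pics/w1.png",im)
print(np.round(optics.camera_model("wrist")["mount"],3))
C=clo(W)
hsv=cv2.cvtColor(im,cv2.COLOR_BGR2HSV)
# lip: points with 36<z<52, x<-60
m=(C[...,2]>42)&(C[...,2]<53)&(C[...,0]<-60)&(abs(C[...,1])<50); p=C[m]; print(m.sum()); 
if m.sum(): print(np.percentile(p,[3,50,97],axis=0).round(1))
E
```

```text
t 1.35 tcp(closer) [-150.6    2.7  230.3] xaxis 128.2 open 0.000 F(closer) [0.3 0.2 0.5]
[[ 0.    -0.949 -0.317  0.081]
 [ 1.     0.001 -0.    -0.   ]
 [ 0.001 -0.317  0.949 -0.143]
 [ 0.     0.     0.     1.   ]]
284
[[-116.   -34.1   42.2]
 [-112.7    2.6   47.1]
 [ -60.2   37.5   49.2]]
```

View pics/w1.png

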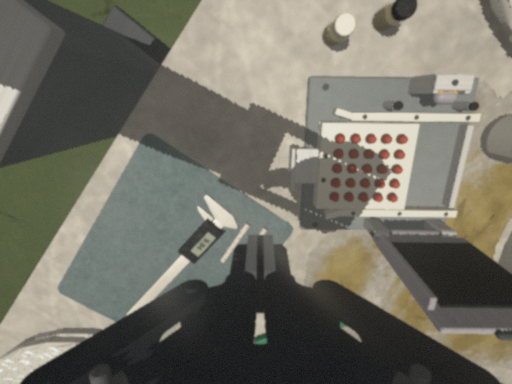

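The wrist view shows the lip at about (296,165), the base's front corners at (307,77) and (300,228), the lid at the lower right and the vials at the top. I'll check the frame against these corners.

```bash
python3 - <<'E'
from h import *
d=np.load("wrist.npz"); C=clo(d["W"]); 
for k,(u,v) in dict(fl=(310,81),fr=(303,224),liptop=(292,160),liptop2=(292,168),lipl=(293,150),lipr=(293,184),fbl=(325,127),fbr=(320,208),bbl=(414,127),bbr=(409,213),stopT=(474,130),stopB=(456,205),catch=(455,83),g1=(450,117),g2=(420,212)).items():
    print(k,np.nanmedian(C[v-1:v+2,u-1:u+2].reshape(-1,3),0).round(1))
m=(abs(C[...,2]-14)<3)&(C[...,0]>-130)&(C[...,0]<140)&(abs(C[...,1])<130); p=C[m]
for y0 in(-70,-50,60,90): 
    q=p[abs(p[:,1]-y0)<6]; print("front edge at y",y0,q[:,0].min().round(1) if len(q) else None)
for x0 in(-80,-60,-30): 
    q=p[abs(p[:,0]-x0)<6]; print("y range at x",x0,q[:,1].min().round(1),q[:,1].max().round(1))
m=(C[...,2]>43)&(C[...,2]<51)&(C[...,0]<-95)&(C[...,0]>-135)&(abs(C[...,1])<50);p=C[m];print("lip",m.sum(),p.min(0),np.median(p,0),p.max(0))
E
```

```text
fl [-92.7 100.8  13.5]
fr [-92.3 -82.1  14.6]
liptop [-114.3   14.1   48.1]
liptop2 [-114.     4.6   48.2]
lipl [-113.7   25.8   48.5]
lipr [-112.   -16.2   47.1]
fbl [-75.9  50.   34. ]
fbr [-73.7 -50.8  33.3]
bbl [27.3 50.1 34.1]
bbr [ 41.8 -59.1  30.6]
stopT [121.8  43.2   1.9]
stopB [119.1 -58.3   3.8]
catch [41.7 96.2 70.3]
g1 [68.8 61.1 30.9]
g2 [ 55.7 -58.   30. ]
front edge at y -70 -96.9
front edge at y -50 -96.5
front edge at y 60 -95.5
front edge at y 90 -95.6
y range at x -80 -90.5 106.4
y range at x -60 -90.6 105.3
y range at x -30 -90.6 105.3
lip 195 [-116.28054603  -23.65898317   43.24369791] [-113.88110655    3.54589167   47.85184244] [-110.88503708   27.56826261   50.35092986]
```

Request:
move_arm:
  plan: "0 0 0.05 0 255; 0 0 0.1 0 255; 0 0 0.15 0 255; 0 0 0.185 0 255; 0 0 0.2 0 255; 0 0 0.2 0 255"

```text
t: 2.15
tool_pos: [0.4362, 0.1864, 0.0298]
tool_rot: [-1.367, -2.826, 0.005]
contact_force: [0.0, -0.5, -0.3]
opening: -0.0001
```

Request:
move_arm:
  plan: "0 0.008 0 0 255; 0 0.014 0 0 255; 0 0.02 0 0 255; 0 0.026 0 0 255; 0 0.032 0 0 255; 0 0.036 0 0 255; 0 0.04 0 0 255; 0 0.04 0 0 255"

```text
t: 3.15
tool_pos: [0.4665, 0.2102, 0.0299]
tool_rot: [-1.366, -2.824, 0.012]
contact_force: [-6.3, -5.1, 6.1]
opening: 0.0002
```

```bash
python3 - <<'E'
from h import *
tcp()
im,W,T,K=world("side"); im2,W2,_,_=world("scene"); C=clo(W2)
cv2.imwrite("pics/p2.png",np.hstack([cv2.resize(im[170:290,170:310],(400,343)),cv2.resize(im2[150:270,210:350],(400,343))]))
E
```

```text
t 3.15 tcp(closer) [-112.5    4.1   29.9] xaxis 128.4 open 0.000 F(closer) [-8.1 -0.1  6.1]
```

View pics/p2.png

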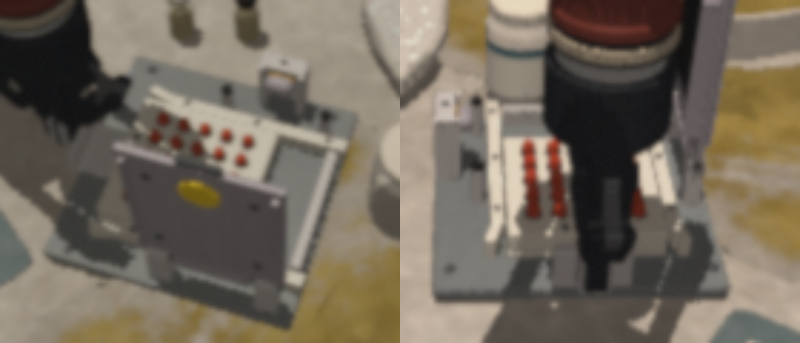

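The plate is moving under about 8 N of friction. I'll continue, slowing near the stop.

Request:
move_arm:
  plan: "0 0.006 0 0 255; 0 0.012 0 0 255; 0 0.018 0 0 255; 0 0.023 0 0 255; 0 0.028 0 0 255; 0 0.032 0 0 255; 0 0.034 0 0 255; 0 0.034 0 0 255"

```text
t: 4.25
tool_pos: [0.4917, 0.23, 0.0299]
tool_rot: [-1.364, -2.821, 0.021]
contact_force: [-9.1, -6.3, 7.6]
opening: 0.0001
```

```bash
python3 -c "
from h import *
tcp()"
```

```text
t 4.25 tcp(closer) [-80.4   4.1  29.9] xaxis 128.4 open 0.000 F(closer) [-11.    0.7   7.6]
```

Request:
move_arm:
  plan: "0 0.003 0 0 255; 0 0.005 0 0 255; 0 0.007 0 0 255; 0 0.007 0 0 255"

```text
t: 4.75
tool_pos: [0.4958, 0.2331, 0.0299]
tool_rot: [-1.363, -2.819, 0.029]
contact_force: [-7.5, -4.6, 7.9]
opening: -0.0001
```

```bash
python3 -c "
from h import *
tcp()"
```

```text
t 4.75 tcp(closer) [-75.4   4.1  29.9] xaxis 128.4 open -0.000 F(closer) [-8.7  1.1  7.9]
```

Request:
move_arm:
  plan: "0 0.003 0 0 255; 0 0.005 0 0 255; 0 0.006 0 0 255; 0 0.006 0 0 255"

```text
t: 5.25
tool_pos: [0.4988, 0.2354, 0.03]
tool_rot: [-1.361, -2.816, 0.039]
contact_force: [-8.8, -6.3, 8.7]
opening: 0.0002
```

```bash
python3 -c "
from h import *
tcp()"
```

```text
t 5.25 tcp(closer) [-71.5   4.   30. ] xaxis 128.4 open 0.000 F(closer) [-10.8   0.5   8.7]
```

Request:
move_arm:
  plan: "0 0.003 0 0 255; 0 0.005 0 0 255; 0 0.006 0 0 255; 0 0.006 0 0 255"

```text
t: 5.75
tool_pos: [0.4991, 0.2357, 0.0301]
tool_rot: [-1.356, -2.808, 0.061]
contact_force: [-18.6, -14.8, 19.6]
opening: 0.0001
```

```bash
python3 -c "
from h import *
tcp()"
```

```text
t 5.75 tcp(closer) [-71.2   4.   30.1] xaxis 128.5 open 0.000 F(closer) [-23.8  -0.1  19.6]
```

It stopped hard at TCP x = -71.2, where I expected home, with force up to 24 N. I'll back off, rise and check.

Request:
move_arm:
  plan: "0 -0.01 0 0 255; 0 -0.03 0 0 255; 0 -0.04 -0.04 0 255; 0 -0.04 -0.09 0 255; 0 -0.04 -0.14 0 255; 0 -0.04 -0.19 0 255; 0 -0.04 -0.22 0 255; 0 -0.04 -0.22 0 255; 0 -0.04 -0.22 0 255"

```text
t: 6.88
tool_pos: [0.4754, 0.2163, 0.2502]
tool_rot: [-1.355, -2.807, 0.063]
contact_force: [-1.1, 0.2, -0.8]
opening: 0.0001
```

```bash
python3 - <<'E'
from h import *
tcp(); print(sensors.get_obs()["tool_rot"])
im,W,T,K=world("wrist"); C=clo(W); cv2.imwrite("pics/w3.png",im)
m=(C[...,2]>43)&(C[...,2]<51)&(C[...,0]<-40)&(C[...,0]>-135)&(abs(C[...,1])<40);p=C[m];print("lip",m.sum(),p.min(0),np.median(p,0),p.max(0))
m=(abs(C[...,2]-14)<3)&(C[...,0]>-130)&(C[...,0]<140)&(abs(C[...,1])<130); p=C[m]
for y0 in(-70,60,90): 
    q=p[abs(p[:,1]-y0)<6]; print("front edge at y",y0,q[:,0].min().round(1))
im,W,T,K=world("side"); C=clo(W); hsv=cv2.cvtColor(im,cv2.COLOR_BGR2HSV)
m=(hsv[...,0]>18)&(hsv[...,0]<35)&(hsv[...,1]>150)&(W[...,2]>.08)&(abs(C[...,0])<100)&(abs(C[...,1])<150); print("pad",m.sum(),np.median(C[m],0))
m=(C[...,2]>80)&(C[...,2]<210)&(C[...,0]>-20)&(C[...,0]<100)&(C[...,1]<-50)&(C[...,1]>-130);p=C[m]
for z in range(80,210,20):
    q=p[abs(p[:,2]-z)<8]; print(z,len(q),np.median(q,0).round(1) if len(q) else "")
E
```

```text
t 6.88 tcp(closer) [-101.8    3.4  250.2] xaxis 128.5 open 0.000 F(closer) [-0.7  0.9 -0.8]
[-1.3552587  -2.80699808  0.06305267]
lip 177 [-58.54362784 -24.13292292  43.25414871] [-56.09231307   3.03276147  47.66119592] [-52.98350599  27.59561156  50.26562677]
front edge at y -70 -97.0
front edge at y 60 -95.5
front edge at y 90 -94.8
pad 85 [ 40.7903451  -88.51978414 178.47725937]
80 84 [ 44.9 -82.9  83.7]
100 172 [ 41.2 -83.4  99.9]
120 191 [ 41.2 -84.  120.3]
140 201 [ 41.4 -84.7 140. ]
160 200 [ 47.4 -85.5 159.9]
180 260 [ 41.  -86.3 180.5]
200 342 [ 42.  -85.8 200.5]
```

View pics/w3.png

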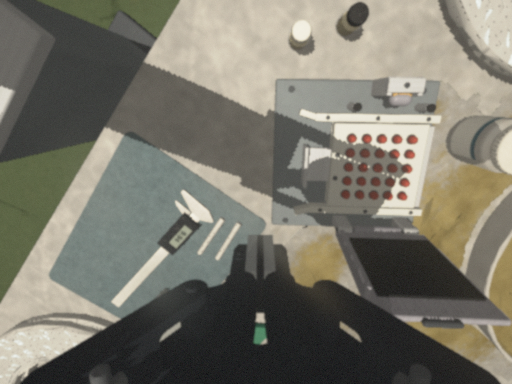

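The plate is home: the lip front measures -58.5 in my frame, which is offset by about -1, and the block is flush with the stop. Next I'll check the clearance around the space behind the lid.

```bash
python3 - <<'E'
from h import *
for n in("scene","side"):
    W=np.load(n+".npz")["W"].reshape(-1,3); C=clo(W)
    out=~((C[:,0]>-100)&(C[:,0]<110)&(C[:,1]>-100)&(C[:,1]<110))
    for lo,hi in((.04,.1),(.1,.15),(.15,.25),(.25,.4),(.4,.7)):
        m=out&(W[:,2]>lo)&(W[:,2]<hi); d=np.hypot(C[m,0]-41,C[m,1]+120); i=np.argsort(d)[:20]
        if len(i): print(n,lo,hi,d[i].min().round(),np.median(C[m][i],0).round())
E
```

```text
scene 0.04 0.1 151.0 [ 193. -151.   47.]
scene 0.1 0.15 471.0 [ 383. -445.  125.]
scene 0.15 0.25 447.0 [ 483. -201.  248.]
scene 0.25 0.4 403.0 [ 439. -199.  289.]
scene 0.4 0.7 533.0 [-64. 403. 403.]
side 0.04 0.1 153.0 [ 195. -131.   51.]
side 0.1 0.15 561.0 [392. 336. 127.]
side 0.15 0.25 503.0 [402. 234. 232.]
side 0.25 0.4 472.0 [410. 178. 318.]
```

Request:
move_arm:
  plan: "-0.02 0.023 0 0 255; -0.045 0.053 0 0 255; -0.07 0.083 0 0 255; -0.095 0.113 0 0 255; -0.115 0.137 0 0 255; -0.123 0.147 0 0 255; -0.123 0.147 0.03 0 255; -0.123 0.147 0.06 0 255; -0.123 0.147 0.08 0 255; -0.123 0.147 0.08 0 255"

```text
t: 8.22
tool_pos: [0.6614, 0.2088, 0.1589]
tool_rot: [-1.353, -2.802, 0.07]
contact_force: [-0.1, -0.2, -0.6]
opening: -0.0001
```

```bash
python3 -c "
from h import *
tcp();M=R.from_rotvec(sensors.get_obs()['tool_rot']).as_matrix();c,s=np.cos(YAW),np.sin(YAW);print((np.array([[c,s,0],[-s,c,0],[0,0,1]])@M).round(3))"
```

```text
t 8.22 tcp(closer) [  39.7 -117.5  158.9] xaxis 128.5 open -0.000 F(closer) [-0.2 -0.1 -0.6]
[[-0.004  0.999 -0.053]
 [ 1.     0.005  0.007]
 [ 0.007 -0.053 -0.999]]
```

Request:
move_arm:
  plan: "0.008 0 -0.012 0 255; 0.016 0 -0.014 0 255; 0.024 0 -0.014 0 255; 0.036 0 -0.014 0 255; 0.048 0 -0.014 0 255; 0.060 0 -0.0115 0 255; 0.072 0 -0.007 0 255; 0.084 0 -0.002 0 255; 0.089 0 0.0005 0 255; 0.089 0 0.0005 0 255"

```text
t: 9.48
tool_pos: [0.6053, 0.2787, 0.1584]
tool_rot: [-1.351, -2.802, 0.071]
contact_force: [0.6, -0.9, 1.2]
opening: -0.0004
```

```bash
python3 - <<'E'
from h import *
tcp()
im,W,T,K=world("side"); im2,W2,_,_=world("scene")
cv2.imwrite("pics/l4.png",np.hstack([cv2.resize(im[140:290,160:310],(400,400)),cv2.resize(im2[120:270,200:350],(400,400))]))
E
```

```text
t 9.47 tcp(closer) [ 38.9 -27.9 158.4] xaxis 128.5 open -0.000 F(closer) [-0.1 -1.1  1.2]
```

View pics/l4.png

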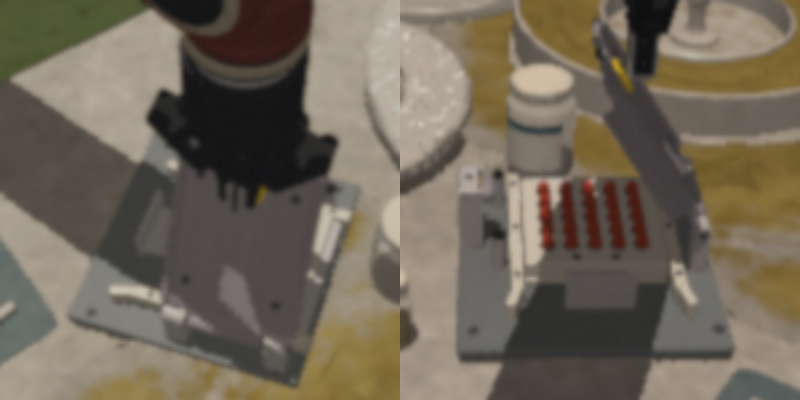

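Request:
move_arm:
  plan: "0.008 0 0.005 0 255; 0.015 0.001 0.0105 0 255; 0.022 0.001 0.017 0 255; 0.0285 0.002 0.0235 0 255; 0.035 0.003 0.031 0 255; 0.0405 0.003 0.038 0 255; 0.046 0.004 0.046 0 255; 0.051 0.005 0.0545 0 255; 0.057 0.005 0.0655 0 255; 0.063 0.006 0.0755 0 255; 0.063 0.006 0.0755 0 255"

```text
t: 10.95
tool_pos: [0.5668, 0.3297, 0.0821]
tool_rot: [-1.351, -2.8, 0.072]
contact_force: [-0.4, 0.3, 0.7]
opening: -0.0
```

```bash
python3 -c "
from h import *
tcp()"
```

```text
t 10.95 tcp(closer) [40.2 36.1 82.1] xaxis 128.5 open -0.000 F(closer) [-0.1  0.4  0.7]
```

Request:
move_arm:
  plan: "0.003 0 0.005 0 255; 0.005 0 0.01 0 255; 0.006 0 0.015 0 255; 0.007 0 0.02 0 255; 0.007 0.001 0.023 0 255; 0.007 0.001 0.026 0 255; 0.007 0.001 0.026 0 255"

```text
t: 11.82
tool_pos: [0.5617, 0.3352, 0.0563]
tool_rot: [-1.351, -2.799, 0.072]
contact_force: [-0.4, -0.4, 3.9]
opening: 0.0003
```

```bash
python3 -c "
from h import *
tcp()"
```

```text
t 11.82 tcp(closer) [39.6 43.5 56.3] xaxis 128.5 open 0.000 F(closer) [-0.5 -0.   3.9]
```

Request:
move_arm:
  plan: "0 0 0.002 0 255; 0 0 0.004 0 255; 0 0 0.004 0 255"

```text
t: 12.2
tool_pos: [0.5619, 0.3354, 0.0558]
tool_rot: [-1.35, -2.8, 0.072]
contact_force: [-5.7, -4.1, 17.4]
opening: 0.0001
```

```bash
python3 -c "
from h import *
tcp()"
```

```text
t 12.20 tcp(closer) [39.9 43.5 55.8] xaxis 128.5 open 0.000 F(closer) [-7.   0.3 17.4]
```

It hit a solid stop at z = 55.8, against 56 expected for shut, under 17 N. I'll lift off slowly, then retreat and look.

Request:
move_arm:
  plan: "0 0 -0.004 0 255; 0 0 -0.01 0 255; 0 0 -0.03 0 255; 0 0 -0.07 0 255; 0 0 -0.12 0 255; -0.04 -0.04 -0.16 0 255; -0.08 -0.08 -0.18 0 255; -0.08 -0.12 -0.18 0 255; -0.08 -0.14 -0.18 0 255; -0.08 -0.14 -0.18 0 255"

```text
t: 13.45
tool_pos: [0.5109, 0.1902, 0.2439]
tool_rot: [-1.352, -2.8, 0.07]
contact_force: [0.0, -0.1, -0.8]
opening: -0.0001
```

```bash
python3 - <<'E'
from h import *
tcp()
im,W,T,K=world("side"); im2,W2,_,_=world("scene"); C=clo(W); C2=clo(W2)
cv2.imwrite("pics/f5.png",np.hstack([cv2.resize(im[140:290,160:310],(400,400)),cv2.resize(im2[150:300,180:330],(400,400))]))
hsv=cv2.cvtColor(im,cv2.COLOR_BGR2HSV)
m=(hsv[...,0]>15)&(hsv[...,0]<35)&(hsv[...,1]>120)&(W[...,2]>.045)&(np.hypot(C[...,0]-41,C[...,1]-45)<25); print("pad",m.sum(),np.median(C[m],0) if m.any() else"")
for n,c in(("side",C),("scene",C2)):
  for y in(-60,0,60): 
    q=c[(abs(c[...,1]-y)<6)&(abs(c[...,0]-41)<40)&(c[...,2]>20)]; print(n,y,len(q),np.median(q[:,2]).round(1))
m=(C2[...,2]>30)&(C2[...,2]<51)&(C2[...,0]<-50)&(C2[...,0]>-135)&(abs(C2[...,1])<30);p=C2[m];print("lip",m.sum(),np.percentile(p,[5,50],axis=0).round(1))
s=1.5625
def at(w,u,v): u=int(u/s);v=int(v/s); return np.nanmedian(w[v-1:v+2,u-1:u+2].reshape(-1,3),0).round(3)
for p in((309,352),(299,325),(396,235)): print(at(W2,*p))
E
```

```text
t 13.45 tcp(closer) [-90.  -39.  243.9] xaxis 128.4 open -0.000 F(closer) [-0.  -0.1 -0.8]
pad 96 [41.46906806 46.71313098 55.90307589]
side -60 221 52.7
side 0 180 53.1
side 60 155 53.4
scene -60 130 53.8
scene 0 120 53.9
scene 60 142 54.2
lip 225 [[-59.3 -20.2  31.6]
 [-57.6   2.9  40.5]]
[0.406 0.349 0.061]
[0.441 0.393 0.059]
[0.657 0.4   0.091]
```

View pics/f5.png

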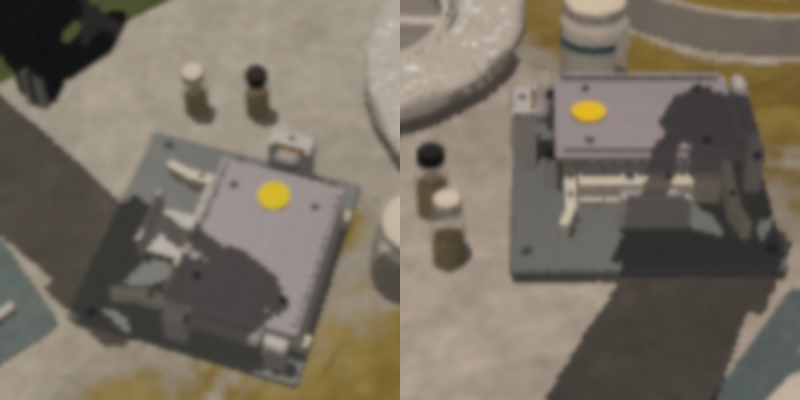

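The lid is shut and level, with its face at about 53 mm and the pad at 55.9 mm. The catch holds it with the arm clear, the lip is still home, and the vials and jar have not moved.

```bash
python3 -c "
from station import ticket
print(ticket.finish_job())"
```

```text
the job is handed in; nothing more can be done
None
```

The capsules are closed: the plate is home against the end stop, and the lid is folded over it and held shut by the catch. I handed the job in at about 13.5 s on the robot's clock, and the arm was touching nothing.

- **Plate:** I pushed it about 58 mm by the lip with the shut fingers. It slid at roughly 8–11 N, then stopped hard at the expected place. The force reached about 24 N at the stop. Afterwards the lip's front face measured x ≈ -58 to -59 mm in a frame that reads about 1 mm low, against -57 expected.
- **Lid:** I folded it over from behind with the fingertips and pressed it down on the pad. It stopped at z = 55.8 mm, against 56 expected, and the last press reached about 17 N. After I backed away it stayed level, with the pad at 55.9 mm.
- **Vials and jar:** they measured within about 2–3 mm of their first positions, which is about the camera's accuracy.

No check failed. The only oddity was that the tool tilted by about 3° while pushing the plate, which I allowed for in the later moves.

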